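Test the beam shutter, then hold a power-meter wand over the objective

TASK

Get ready to read the laser power leaving the microscope objective. First prove the beam shutter: press the test button on its housing so that its lever drops across the beam by itself, then lift the lever back up over the top until it rests on its upper stop again. Then pick up the power-meter wand, carry it over the optics without touching the laser, rail, lens, mirror, iris or objective and without disturbing the loose things, and finish while still holding it steady and level, sensor side down, with its sensor centred about 10 mm above the front lens of the upward-pointing objective and touching nothing.

Things in the scene. Friction and masses are not known exactly. Their poses are not given: they have to be found in the camera images.
- rail: Fixed aluminium optical rail, 50 mm wide, 20 high, 700 long. Origin on the table under its centre line, 100 mm from its right (-y) end; +y runs along rail and beam to the laser, z up. Beam 90 mm above the table. Carries a black laser tube (38 mm diameter) on two clamps, 407 to 560 mm along +y, tops 123 mm above the table. Do not touch.
- shutter: Fixed beam shutter: grey box 60 x 60 mm, 55 to 113 mm above the table, on a steel pedestal on the robot's side of the rail. Origin on the table under the beam; x points from box across the rail away from the robot, y along the beam to the laser. Box centre at x = -58 mm, y = 0; test button on its lid, drop lever along its +y side.
- shutter_test (a joint): Travel of the test button in m: 0 out, 0.006 fully pressed (down). Sprung: 1.5 N at first, 4.5 N fully down; springs out when let go. Past about 3 mm it trips the lever.
- test_top (a point): Centre of the top of the test button, a plain dark round cap of 16 mm diameter standing 8 mm above the lid, 121 mm above the table; x = -39 mm, y = -12 mm in the shutter's frame. Pressed straight down. The lever's plane is 50 mm to its +y side.
- shutter_lever (a joint): Angle of the 45 g drop lever in rad. 0: raised, resting by its weight on the upper stop, 10 degrees past upright toward the robot. 1.745: dropped, level along the shutter's +x across the beam. It swings freely: from above 0.175 it falls down (about 1 s), from below 0.175 it falls back to the upper stop.
- pivot (a point): Point on the drop lever's hinge axis (the shutter's y direction), in the plane of the lever, 90 mm above the table; x = -50 mm, y = +38 mm in the shutter's frame. Does not move. The lever is a flat bar 4 mm thick with a black flag 30 x 28 mm, 3 mm thick, 50 mm from the pivot.
- drop_knob (a point): Centre of the finger knob across the lever's end: aluminium pin, 12 mm diameter, 18 mm long along the shutter's y. At lever angle q it lies at pivot + 75 mm x (sin(q - 0.1745) along the shutter's x, cos(q - 0.1745) up). Dropped, it is free on all sides, 90 mm above the table; pinch its two end faces (18 mm) from above, it can turn between the fingers.
- lens: Fixed lens in a round black mount of 62 mm diameter on the rail between shutter and objective, facing along the rail. Origin on the table under it; top 121 mm above the table. Do not touch.
- objective: Fixed black 40 mm mirror cube on the rail with a silver microscope objective (29 mm diameter, tapering to 12 mm at its front) pointing straight up. Origin on the table under the objective's axis; z up. Cube from 70 to 110 mm (four bare rods stick out 30 mm on its -y side), objective from 110 to 155 mm above the table. Fragile: do not touch.
- objective_front (a point): Centre of the front (upper) face of the objective, 155 mm above the table; z up.
- mirror: Fixed mirror of 51 mm diameter in a black square tilt mount (64 mm square, about 55 mm deep with its screws) on a steel pedestal, to the right of the objective; it and the iris may swap places. Origin on the table under its centre, top 122 mm above the table. Do not touch.
- iris: Fixed iris diaphragm: round black disc, 50 mm diameter, 10 mm thick, small lever on its rim, on a steel pedestal, to the right of the objective. Origin on the table under its centre, top 119 mm above the table. Do not touch.
- wand: Loose power-meter wand, about 120 g, lying sensor side down. Dark handle 110 mm long (x), 28 wide (y), 22 high; origin at the centre of the handle's underside, z up. From its +x end a thin aluminium paddle (18 mm wide, 5 thick) carries a round sensor head, 26 mm diameter, 6 to 14 mm above the underside level. Centre of mass about x = +11 mm. Grip across the 28 mm width.
- wand_sensor (a point): Centre of the sensor's face, on the underside of the wand's round head: x = 115 mm, y = 0, z = 6 mm in the wand's frame.
- driver: Loose screwdriver with a black handle, 170 mm long, lying on the table. A bystander: leave it.
- spare_holder: Loose spare post holder: black upright cylinder, 25 mm diameter (32 mm at the foot), 50 mm high; origin at the centre of its underside. A bystander: leave it.
- optic_box: Loose white flat storage box, 64 x 64 x 27 mm; origin at the centre of its underside. A bystander: leave it.
Things that resemble listed ones, but are neither listed nor needed, are in the scene too. Leave any brown or green look-alike of the wand alone. Leave any red look-alike of the mirror alone.

How it is judged:
On the way, in this order (a step that is already met when the one before it is completed fails the run):
1. the test button is pressed while the lever is still up (value of joint shutter_test above 0.0018 m and value of joint shutter_lever below 0.6 rad).
2. the lever has dropped across the beam by itself, untouched (value of joint shutter_lever above 1.6 rad and contact force between shutter and anything else below 0.1 N), for 0.1 s.
3. the lever is lifted back onto its upper stop (value of joint shutter_lever below 0.08 rad), for 0.2 s.
4. the wand is lifted off the table in the fingers (height (world z) of wand above 0.06 m and contact force between the fingers and wand above 0.5 N), for 0.2 s.
At the end, for the whole second after the job is handed in: Wand held in the fingers, still, level within 0.12 rad, touching nothing else, its sensor within 6 mm of the objective's axis and 4 to 16 mm above its front face; shutter lever on its upper stop (under 0.08 rad), test button out (horizontal distance between wand_sensor and objective_front below 0.006 m and z of wand_sensor in the frame of objective_front between 0.004 and 0.016 m and angle between wand's own z axis and vertical below 0.12 rad and linear speed of wand below 0.02 m/s and angular speed of wand below 0.15 rad/s and contact force between the fingers and wand above 0.5 N and contact force between wand and objective below 0.1 N and contact force between wand and lens below 0.1 N and contact force between wand and mirror below 0.1 N and contact force between wand and iris below 0.1 N and contact force between wand and rail below 0.1 N and contact force between wand and shutter below 0.1 N and value of joint shutter_lever below 0.08 rad and value of joint shutter_test below 0.001 m); the arm keeps its last pose, push and grip.
It fails at once if the objective is touched (contact force between objective and anything else above 0.5 N).
It fails at once if the rail or laser, lens, mirror or iris is touched (contact force between any of rail, lens, mirror, iris and anything else above 1 N).
It fails at once if a loose bystander is moved more than 20 mm (distance of any of driver, spare_holder, optic_box from where it was at the start of the episode above 0.02 m).
It also fails if it takes over 72 s, if anything falls off the work surface, if the arm or the gripper's body presses on something with over 40 N, if the wrist force passes 120 N, or if a joint passes its speed limit or range.

ROBOT

A 6-joint arm with a two-finger parallel gripper is mounted at the origin on the work surface. World frame = base frame: x ahead of the robot, y to its left, z up, the work surface at z = 0. Lengths are in m, angles in rad, forces in N, time in s.
With the tool pointing down it reaches from about 0.225 to 0.875 m from the base axis. Payload 3.4 kg.
Tool frame: the origin (TCP) lies midway between the tips of the shut fingers; the grasp point (between the pads) lies 19 mm behind it (manip.pinch_z is the z of the grasp point in the tool frame, in m); z points along the fingers, x is the direction in which the jaws open and shut, and the axes are right-handed (so a half turn about z gives the same grasp; the last joint's range is limited). The gripper opens to 85 mm and grips with 20 to 120 N. Pads are 22 mm wide; open, the fingers measure 114 mm over their backs; the gripper's body (76 mm by 85 mm) begins 54 mm behind the grasp point. The pads swing forward as they close: fully open they stand 13 mm farther back than shut.
Start: joints at [-1.244, 0.276, 1.505, -0, 1.361, -0.121], TCP at [0.249, -0.518, 0.231] pointing down, gripper open.
Joint ranges: [-2.89, 2.89], [-0.75, 2.08], [0.22, 2.7], [-1.18, 4.32], [0.11, 2.71], [-2.7, 2.7]. Speed limits (rad/s): [2.57, 2.57, 3.14, 3.14, 3.14, 3.14].

INTERFACE

Orientations are given as a unit quaternion [w, x, y, z].
In Python, from rig import manip gives the robot as it stands. The module is installed in compiled form; this text tells all that it offers.
- The arm moves only by the tool drive_tool, never from a script. Its argument "steps" is a list of rows, each a list of 5 numbers: the shift along the tool's x, y, z in mm, then the turn about the tool's z in rad, then the gripper command: -1 is shut, 1 is fully open, values between are in proportion. A call has 1 to 5 rows; each row is the pose to reach, as a shift and turn from the pose measured when the call began, along the tool's axes at that moment; what a row does not reach only later rows make up. A row lasts 1/10 s, in which the tool goes at most 50 mm and 8.59 degrees, less where a joint would pass 70% of its speed; a pose out of reach is approached as far as the arm can. A call with a gripper value outside its range is refused whole. The fingers move at their own pace and stop on an object; "squeeze" is the grip in N (left out, the last holds). Time passes only in rows, so rows that repeat a pose let the fingers close. It gives the time, the measured TCP pose, the force and the opening at its end, in the units of the state.
- manip.get_state(): the state, without advancing time (a new reading comes with each control period).
- manip.get_image(name): name is "scene" or "side" or "wrist"; returns the picture (384x512x3 uint8, blue, green, red); there is no depth.
- manip.get_calibration(name): a dict with "camera_matrix" (3x3 intrinsics, pixels), "rvec" (rotation vector, rad) and "tvec" (3), from world to camera coordinates, as OpenCV has them. Camera axes: x right, y down, z forward; pixel columns grow to the right and rows downward; lengths in m; the calibration is good to about 2 mm. The wrist camera is an equidistant fisheye: a pixel r from the principal point sees the ray r / f radians off the axis. A picture is of the moment at which its call begins: read the wrist's pose just before it. get_calibration takes no time and is no camera call; for the wrist camera it gives the pose at the moment of the call.
- manip.sign_off(): hands the job in, once; it reports no verdict.
Trained networks look in the newest picture that a camera, given by its name, has taken for a name from the list of things; names that differ only in an ending like _2 or _b are one class to them, and where a whole thing is asked for, a point or a joint stands for the part that bears it (a point fixed in the world has none). Each returns a list of dicts, best first, with "conf" (0 to 1); they miss things now and then, are a little off and sometimes report something else, mostly with a low value. They report only what shows in the picture. A call takes as long as a camera call. They do not tell look-alikes from the thing itself.
- manip.masks_of(camera, name): "pixels" (384x512 bool, what is visible of it) and "location" ([column, row] in pixels, amid what is visible of it).
The state is a dict: "clock": time; "qpos": joint angles; "qd": joint speeds; "effort": joint torques, N m; "position": TCP position; "ee_rot": TCP orientation; "contact_force": force on the tool from outside, world axes, zero at the start; "moment": the same for the moment, N m; "width": finger opening in m.
Only numpy, scipy, OpenCV 4.12 (cv2) and the standard library are available. Lean on these libraries where they do the work, as an engineer would, in place of code of your own. Each camera call takes 0.05 s, during which the arm holds its last target.

## Working session

There is one attempt and no reset: what is moved stays moved. The work goes in short steps, Python scripts to look and compute and a tool call to move; the robot and the scene stay as the last step left them, time stands still between calls to the robot, and variables do not carry over. Pictures are saved under pics/ and viewed, and the job is handed in when it is done.

Besides the shell and the picture viewer there is one more tool, called after "Request:" by a JSON object that holds its "name" and its "arguments", one argument or row to a line. drive_tool: Moves the arm, as the interface text tells. Its arguments: {"type":"object","properties":{"steps":{"type":"array","items":{"type":"array","items":{"type":"number"}}},"squeeze":{"type":"number"}},"required":["steps"]}

```bash
mkdir -p pics
cat > h.py <<'E'
from rig import manip
import numpy as np, cv2
def snap(c,n):
    im=manip.get_image(c); cv2.imwrite(f'pics/{n}.png',im); return im
E
python3 - <<'E'
from h import *
s=manip.get_state(); print(s); print(manip.pinch_z)
for c in ('scene','side','wrist'):
    snap(c,c+'0'); k=manip.get_calibration(c); print(c,k)
E
```

```text
{'clock': 0.0, 'qpos': array([-1.24399893e+00,  2.76608956e-01,  1.50615600e+00,  3.50057233e-07,
        1.36069746e+00, -1.20988905e-01]), 'qd': array([ 0.00023073, -0.0003336 ,  0.00156003,  0.00029847, -0.00185586,
       -0.00031741]), 'effort': array([ 1.64211753e-03, -4.16760492e+01, -2.45799994e+01,  2.79817061e-05,
        1.08744655e-02, -2.03358508e-05]), 'position': array([ 0.24878541, -0.51779561,  0.23042264]), 'ee_rot': array([-5.89789880e-04,  8.46454322e-01, -5.32460521e-01, -7.25360889e-04]), 'contact_force': array([-0.45568837, -0.07117623, -0.03038855]), 'moment': array([-0.01452265, -0.03408972, -0.00490641]), 'width': 0.08571297378271639}
-0.0187
scene {'camera_matrix': array([[404.29265214,   0.        , 251.28754699],
       [  0.        , 404.29265214, 190.62582642],
       [  0.        ,   0.        ,   1.        ]]), 'rvec': array([ 2.0870796 ,  1.29421697, -0.51598751]), 'tvec': array([-0.10961352, -0.26837425,  1.80163117])}
side {'camera_matrix': array([[470.13126844,   0.        , 252.85449445],
       [  0.        , 470.13126844, 197.91438722],
       [  0.        ,   0.        ,   1.        ]]), 'rvec': array([ 0.76912731, -2.51564348,  1.24205579]), 'tvec': array([0.35749861, 0.33572374, 1.03305198])}
wrist {'camera_matrix': array([[297.31863964,   0.        , 253.31747097],
       [  0.        , 297.31863964, 191.21973885],
       [  0.        ,   0.        ,   1.        ]]), 'rvec': array([-2.44232629,  1.53493098,  0.23092701]), 'tvec': array([-0.5742023 , -0.03849486,  0.37960443])}
```

View pics/scene0.png

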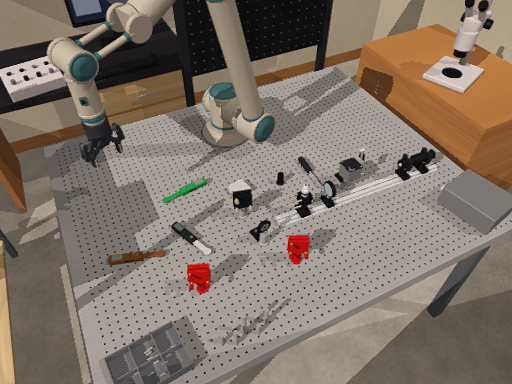

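View pics/side0.png

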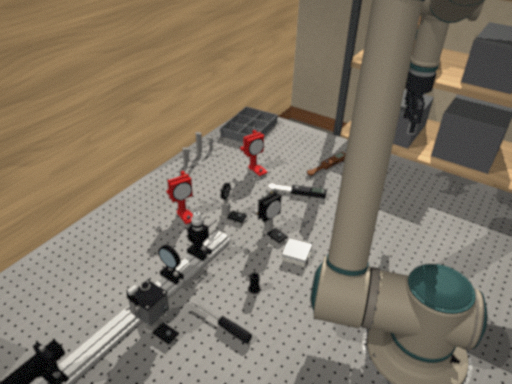

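View pics/wrist0.png

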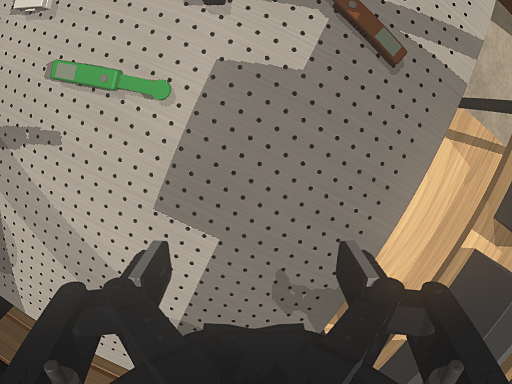

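The scene view shows the dark wand near (190,237), with brown and green look-alikes. The rail runs from (280,217) to (430,170). The shutter is at (350,170), the objective at (305,198) and the lens at (328,190). The side view shows the shutter box at (150,298), the objective at (198,230) and the wand at (297,191).

```bash
cat >> h.py <<'E'
import scipy.optimize as so
def cal(c):
    k=manip.get_calibration(c); R=cv2.Rodrigues(k['rvec'])[0]; return k['camera_matrix'],R,np.array(k['tvec']).ravel()
def ray(c,px,k=None):
    K,R,t=k or cal(c)
    d=np.array([(px[0]-K[0,2])/K[0,0],(px[1]-K[1,2])/K[1,1],1.])
    if c=='wrist':
        r=np.hypot(d[0],d[1]); d=np.array([d[0]/r*np.sin(r),d[1]/r*np.sin(r),np.cos(r)]) if r>1e-9 else d
    d=R.T@d; return -R.T@t, d/np.linalg.norm(d)
def atz(c,px,z,k=None):
    o,d=ray(c,px,k); return o+d*(z-o[2])/d[2]
def proj(c,P,k=None):
    K,R,t=k or cal(c); p=np.atleast_2d(P)@R.T+t
    if c=='wrist':
        r=np.hypot(p[:,0],p[:,1]); th=np.arctan2(r,p[:,2]); s=th/np.maximum(r,1e-9); q=p[:,:2]*s[:,None]
    else: q=p[:,:2]/p[:,2:]
    return q*[K[0,0],K[1,1]]+K[:2,2]
def tri(l):
    A=np.zeros((3,3));b=np.zeros(3)
    for o,d in l:
        M=np.eye(3)-np.outer(d,d);A+=M;b+=M@o
    return np.linalg.solve(A,b)
E
python3 - <<'E'
from h import *
for c in ('scene','side'):
    o=(manip.get_image(c)*0.5).astype(np.uint8)
    for n in ['shutter','objective','lens','mirror','iris','wand','rail','spare_holder','driver','optic_box','shutter_test','shutter_lever','drop_knob']:
        for m in manip.masks_of(c,n)[:4]:
            p=m['pixels']; ys,xs=np.nonzero(p)
            if len(xs)==0: continue
            print(c,n,round(m['conf'],2),np.round(m['location'],1),len(xs),xs.min(),xs.max(),ys.min(),ys.max())
            np.save(f'pics/m_{c}_{n}_{int(m["location"][0])}.npy',p)
E
```

```text
scene shutter 0.88 [347.8 172.8] 617 335 364 149 188
scene objective 0.78 [305.6 199.2] 465 291 312 184 217
scene lens 0.81 [330.8 195. ] 319 320 336 180 207
scene lens 0.47 [347.3 167.2] 607 335 364 149 188
scene mirror 0.98 [240.6 203.9] 474 233 252 189 218
scene mirror 0.67 [200.2 277.2] 596 186 210 263 293
scene mirror 0.66 [299.4 248. ] 506 288 309 235 263
scene mirror 0.62 [361.4 153.2] 65 359 364 148 162
scene iris 0.62 [263.3 234.7] 317 250 270 219 245
scene iris 0.23 [187.9 239.5] 362 172 210 222 254
scene wand 0.78 [134.2 257.3] 486 108 164 249 264
scene wand 0.73 [187.2 189.2] 318 163 206 178 202
scene wand 0.64 [190.2 239.8] 377 171 210 222 254
scene wand 0.21 [350.3 170.6] 658 335 364 149 188
scene rail 0.61 [379.4 185.1] 2313 275 436 148 226
scene spare_holder 0.63 [281.5 176.8] 100 276 284 172 185
scene driver 0.54 [302.5 163.4] 114 298 311 156 172
scene optic_box 0.5 [241.4 188.5] 171 229 250 179 191
scene optic_box 0.22 [347.4 171.1] 600 335 364 150 188
scene shutter_lever 0.51 [365.5 156.6] 51 360 364 149 161
scene drop_knob 0.7 [242.2 186.6] 194 228 250 179 192
sce
[... 287 characters left out ...]
] 638 240 266 130 174
side mirror 0.6 [268.7 211.4] 859 253 286 189 242
side iris 0.65 [225.2 207.3] 427 220 244 183 221
side wand 0.67 [330.  163.8] 319 307 344 151 174
side wand 0.62 [303.1 187.3] 458 268 325 183 198
side rail 0.94 [ 83.4 350.1] 4755 0 228 232 383
side rail 0.58 [130.5 298.3] 201 126 136 285 312
side spare_holder 0.6 [255.5 282.9] 222 248 259 272 293
side driver 0.69 [233.9 325.7] 444 201 250 307 342
side driver 0.53 [146.9 307.2] 1886 125 177 279 343
side shutter_test 0.42 [143.4 284.1] 45 141 148 281 287
side shutter_lever 0.56 [134.2 296.7] 160 126 136 286 312
side shutter_lever 0.54 [302.9 187.6] 454 268 325 183 197
side drop_knob 0.55 [131.2 297.1] 221 126 137 285 312
```

Run:
```python
from h import *
a=cv2.imread('pics/scene0.png')[130:270,150:450]; cv2.imwrite('pics/sc_z.png',cv2.resize(a,None,fx=2.6,fy=2.6,interpolation=cv2.INTER_CUBIC))
a=cv2.imread('pics/side0.png')[120:384,0:340]; cv2.imwrite('pics/si_z.png',cv2.resize(a,None,fx=2.2,fy=2.2,interpolation=cv2.INTER_CUBIC))
```

```text
(no output)
```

View pics/sc_z.png

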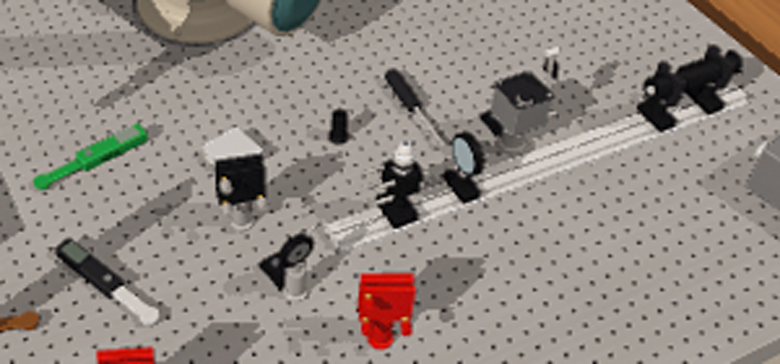

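View pics/si_z.png

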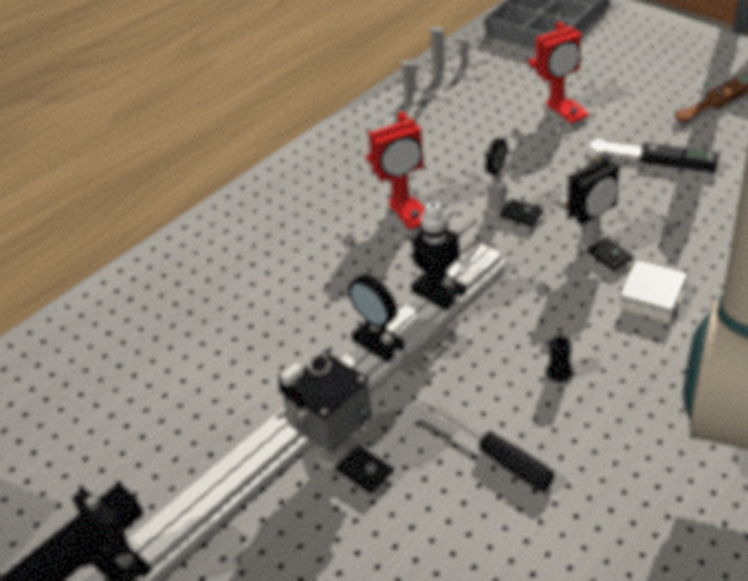

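Run:
```python
from h import *
def T(n,a,b,z=None):
    la=ray('scene',a);lb=ray('side',b);P=tri([la,lb]);print(n,'tri',P.round(4),end=' ')
    if z: print('sc@z',atz('scene',a,z).round(4),'si@z',atz('side',b,z).round(4),end='')
    print()
T('objfront',(305.4,186),(196.4,213.8),.155)
T('button',(352,163),(143.4,284.1),.119)
T('knob',(362,151.5),(132,290),.164)
T('lensctr',(329,190),(169,257),.09)
T('holder top',(281,173),(254.5,274),.05)
T('wandhead',(207.3,250.4),(272.7,186.8),.014)
T('wandend',(174.5,226),(324,193),.012)
T('mirror',(243,198),(270,207),.09)
T('iris',(264,227),(225.5,191),.094)
T('box',(240,185),(298,248),.027)
for p in [(275.5,218.5),(437,165)]: print('rail',atz('scene',p,.02))
```

```text
objfront tri [0.5676 0.0452 0.1512] sc@z [0.5704 0.0428 0.155 ] si@z [0.5648 0.0488 0.155 ]
button tri [0.529  0.2703 0.13  ] sc@z [0.5189 0.2775 0.119 ] si@z [0.5384 0.2653 0.119 ]
knob tri [0.5172 0.3136 0.1594] sc@z [0.5213 0.3098 0.164 ] si@z [0.5136 0.3159 0.164 ]
lensctr tri [0.5715 0.1484 0.0859] sc@z [0.5738 0.1451 0.09  ] si@z [0.569 0.152 0.09 ]
holder top tri [0.3905 0.0544 0.0536] sc@z [0.3884 0.0571 0.05  ] si@z [0.3915 0.0505 0.05  ]
wandhead tri [ 0.5664 -0.3221  0.0112] sc@z [ 0.569  -0.3221  0.014 ] si@z [ 0.5641 -0.3196  0.014 ]
wandend tri [ 0.4189 -0.3865  0.011 ] sc@z [ 0.4205 -0.3861  0.012 ] si@z [ 0.418  -0.3863  0.012 ]
mirror tri [ 0.4718 -0.1442  0.0909] sc@z [ 0.4726 -0.1429  0.09  ] si@z [ 0.4715 -0.1468  0.09  ]
iris tri [ 0.6149 -0.1366  0.0878] sc@z [ 0.6205 -0.138   0.094 ] si@z [ 0.6092 -0.1315  0.094 ]
box tri [ 0.3579 -0.1041  0.0317] sc@z [ 0.3558 -0.1012  0.027 ] si@z [ 0.3588 -0.1106  0.027 ]
rail [ 0.55444046 -0.05610765  0.02      ]
rail [0.60070058 0.65250315 0.02      ]
```

```bash
cat >> h.py <<'E'
from scipy.spatial.transform import Rotation as Ro
def tool(s=None):
    s=s or manip.get_state(); q=s['ee_rot']; return np.array(s['position']),Ro.from_quat([q[1],q[2],q[3],q[0]]).as_matrix()
def shift(P,yawx=None):
    """print shift mm in tool axes to bring TCP to P, and turn so that tool x heads along yawx (mod pi)"""
    p,R=tool(); d=R.T@(np.array(P)-p)*1000; y=np.arctan2(R[1,0],R[0,0]); t=None
    if yawx is not None: t=-(((yawx-y)+np.pi/2)%np.pi-np.pi/2)
    print('pos',p.round(4),'yaw',round(y,3),'shift',d.round(1),'turn',t, 'q',manip.get_state()['qpos'].round(2))
E
python3 - <<'E'
from h import *
p,R=tool();print(p,R.round(3))
K,Rc,t=cal('wrist');c=-Rc.T@t;print('cam in tool',R.T@(c-p),'cam axes in tool',(R.T@Rc.T).round(3))
shift([0.44,0.27,0.30],0.03)
E
```

```text
[ 0.24895293 -0.51834167  0.231315  ] [[ 0.433 -0.901  0.   ]
 [-0.901 -0.433 -0.   ]
 [ 0.     0.    -1.   ]]
cam in tool [ 0.00032319 -0.07362064 -0.14231544] cam axes in tool [[ 1.     0.001 -0.001]
 [-0.     0.957  0.29 ]
 [ 0.001 -0.29   0.957]]
pos [ 0.249  -0.5183  0.2313] yaw -1.123 shift [-627.9 -513.5  -68.7] turn -1.1530426170577441 q [-1.24  0.28  1.5  -0.    1.36 -0.12]
```

Request:
{"name": "drive_tool", "arguments": {
  "steps": [
    [-582,-597,-30,-1.15,-1],
    [-582,-597,-30,-1.15,-1],
    [-582,-597,-30,-1.15,-1],
    [-582,-597,-30,-1.15,-1],
    [-582,-597,-30,-1.15,-1]
  ]
}}

```text
clock: 2.05
position: [0.335, -0.2819, 0.2405]
ee_rot: [0.0, 0.983, -0.183, 0.0]
contact_force: [0.3, 0.5, 0.1]
width: 0.0122
```

```bash
python3 -c "
from h import *
shift([0.535,0.265,0.26],0.03)"
```

```text
pos [ 0.335  -0.2819  0.2405] yaw -0.368 shift [ -10.  -582.2  -19.5] turn -0.39774546506693476 q [-0.86  0.06  1.75  0.    1.33 -0.49]
```

Request:
{"name": "drive_tool", "arguments": {
  "steps": [
    [-10,-582,-19,-0.4,-1],
    [-10,-582,-19,-0.4,-1],
    [-10,-582,-19,-0.4,-1],
    [-10,-582,-19,-0.4,-1],
    [-10,-582,-19,-0.4,-1]
  ]
}}

```text
clock: 2.55
position: [0.4207, -0.047, 0.249]
ee_rot: [0.0, 1.0, 0.016, 0.001]
contact_force: [2.0, -1.1, -0.6]
width: -0.0003
```

```bash
python3 -c "
from h import *
shift([0.535,0.265,0.26],0.03)"
```

```text
pos [ 0.4207 -0.047   0.249 ] yaw 0.032 shift [ 124.3 -308.1  -11. ] turn 0.0021332193414314027 q [-0.28  0.03  1.76 -0.    1.34 -0.31]
```

Request:
{"name": "drive_tool", "arguments": {
  "steps": [
    [124,-308,-11,0,-1],
    [124,-308,-11,0,-1],
    [124,-308,-11,0,-1],
    [124,-308,-11,0,-1],
    [124,-308,-11,0,-1]
  ]
}}

```text
clock: 3.05
position: [0.5063, 0.188, 0.2573]
ee_rot: [0.001, 1.0, 0.016, 0.001]
contact_force: [1.5, -0.9, 0.5]
width: -0.0
```

```bash
python3 -c "
from h import *
shift([0.535,0.265,0.26],0.03)"
```

```text
pos [0.5063 0.188  0.2573] yaw 0.033 shift [ 31.2 -76.   -2.6] turn 0.0027090591819993737 q [ 0.23  0.21  1.53 -0.    1.4   0.2 ]
```

Request:
{"name": "drive_tool", "arguments": {
  "steps": [
    [31,-76,-3,0,-1],
    [31,-76,-3,0,-1],
    [31,-76,-3,0,-1],
    [31,-76,-3,0,-1]
  ]
}}

```text
clock: 3.45
position: [0.5345, 0.2653, 0.2598]
ee_rot: [0.001, 1.0, 0.017, 0.001]
contact_force: [-0.2, -0.7, -0.3]
width: 0.0004
```

Run:
```python
from h import *
k=cal('wrist');np.savez('pics/k1.npz',K=k[0],R=k[1],t=k[2])
snap('wrist','w1')
for n in ['shutter_test','drop_knob','shutter','objective','lens']:
    for m in manip.masks_of('wrist',n)[:2]:
        ys,xs=np.nonzero(m['pixels']); print(n,round(m['conf'],2),np.round(m['location'],1),len(xs),xs.min(),xs.max(),ys.min(),ys.max())
print(k[2],cal('wrist')[2])
shift([0.535,0.265,0.26],0.03)
```

```text
shutter_test 0.54 [256.5 183.9] 203 247 262 171 187
drop_knob 0.78 [229.7 130.2] 497 217 255 120 142
shutter 0.65 [235.5 156.8] 4820 192 270 120 195
objective 0.54 [254.6 309. ] 66 250 258 307 327
lens 0.75 [291.  248.2] 873 267 304 230 277
[-0.54343598  0.18956386  0.47729523] [-0.54307241  0.18998795  0.47734079]
pos [0.5346 0.2638 0.2607] yaw 0.031 shift [ 0.4 -1.2  0.7] turn 0.0012074567963415994 q [ 0.34  0.29  1.41 -0.    1.44  0.31]
```

View pics/w1.png

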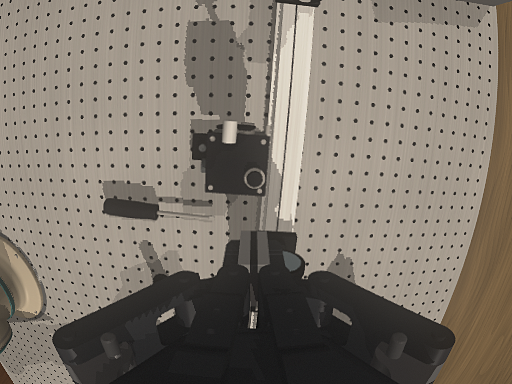

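Run:
```python
from h import *
z=np.load('pics/k1.npz');k=(z['K'],z['R'],z['t'])
f=lambda p,h:print(p,h,atz('wrist',p,h,k).round(4))
f((255,178),.121);f((230,131),.164)
for p in [(206,136),(268,133),(268,195),(206,191)]: f(p,.113)
# rail top edges
im=cv2.imread('pics/w1.png'); cv2.imwrite('pics/w1z.png',cv2.resize(im[0:230,170:340],None,fx=2.6,fy=2.6,interpolation=cv2.INTER_CUBIC))
```

```text
(255, 178) 0.121 [0.536  0.2671 0.121 ]
(230, 131) 0.164 [0.5139 0.3164 0.164 ]
(206, 136) 0.113 [0.4866 0.3061 0.113 ]
(268, 133) 0.113 [0.5471 0.3107 0.113 ]
(268, 195) 0.113 [0.55   0.2476 0.113 ]
(206, 191) 0.113 [0.4865 0.2497 0.113 ]
```

View pics/w1z.png

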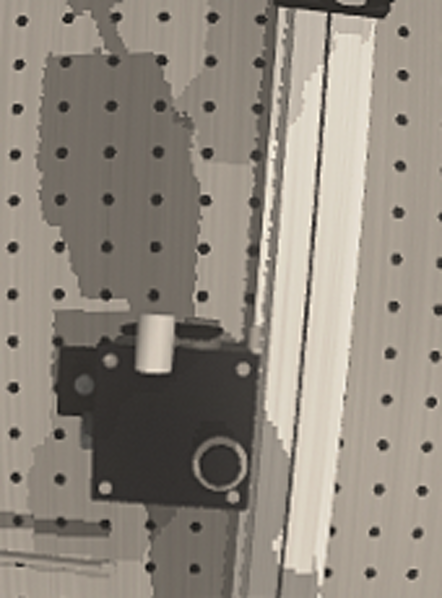

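Run:
```python
from h import *
z=np.load('pics/k1.npz');k=(z['K'],z['R'],z['t'])
A=atz('wrist',(296.9,3.8),.018,k);B=atz('wrist',(278.8,215.4),.018,k);print(A,B,np.arctan2(A[0]-B[0],A[1]-B[1]))
c=[atz('wrist',(170+a/2.6,b/2.6),.113,k) for a,b in [(95,347),(260,353),(247,510),(93,498)]]
print(np.round(c,4),np.mean(c,0))
d=A-B;d/=np.linalg.norm(d);yaw=-np.arctan2(A[0]-B[0],A[1]-B[1])
for yaw in (yaw,):
  R=np.array([[np.cos(yaw),-np.sin(yaw)],[np.sin(yaw),np.cos(yaw)]])
  bt=atz('wrist',(254.2,178.1),.121,k)[:2]; O=bt-R@[-.039,-.012]; print('origin from button',O,'knob pred',O+R@[-.063,.038],'boxc',O+R@[-.058,0])
  kn=atz('wrist',(229.5,131),.164,k)[:2]; print(kn, 'line x at O', B[0]+(O[1]-B[1])*d[0]/d[1])
  for c in('scene','side'):
    for P in [[*(O+R@[-.063,.038]),.164],[*bt,.121]]: print(c,proj(c,P))
shift([0.5355,0.267,0.135],yaw)
```

```text
[0.58334193 0.47631881 0.018     ] [0.57266497 0.18830644 0.018     ] 0.0370542003741767
[[0.4871 0.3086 0.113 ]
 [0.5492 0.3081 0.113 ]
 [0.547  0.2463 0.113 ]
 [0.4862 0.2491 0.113 ]] [0.51737984 0.2780349  0.113     ]
origin from button [0.57462364 0.27753855] knob pred [0.51307462 0.31784634] boxc [0.51666345 0.2796872 ]
[0.51351886 0.31635322] line x at O 0.5759729107017492
scene [[362.4198713  149.49212317]]
scene [[352.39783047 166.24038392]]
side [[131.49948843 290.74198609]]
side [[143.84770653 284.59190097]]
pos [0.5346 0.2638 0.2607] yaw 0.031 shift [  0.5  -3.3 125.7] turn 0.06826165717051813 q [ 0.34  0.29  1.41 -0.    1.44  0.31]
```

Request:
{"name": "drive_tool", "arguments": {
  "steps": [
    [0.5,-3.2,50,0.07,-1],
    [0.5,-3.2,90,0.07,-1],
    [0.5,-3.2,125,0.07,-1],
    [0.5,-3.2,132,0.07,-1],
    [0.5,-3.2,132,0.07,-1]
  ]
}}

```text
clock: 4.25
position: [0.535, 0.2662, 0.1282]
ee_rot: [0.001, 1.0, -0.02, 0.001]
contact_force: [-0.5, -0.2, -0.0]
width: -0.0003
```

Request:
{"name": "drive_tool", "arguments": {
  "steps": [
    [0,0,8,0,-1],
    [0,0,12.5,0,-1],
    [0,0,12.5,0,-1]
  ]
}}

```text
clock: 4.55
position: [0.5368, 0.2665, 0.1173]
ee_rot: [0.0, 1.0, -0.02, 0.003]
contact_force: [1.6, 0.3, 3.1]
width: -0.0002
```

```bash
python3 -c "
from h import *
print(manip.get_state()['contact_force']);snap('side','s1')
shift([0.5355,0.267,0.135])"
```

```text
[1.60107823 0.28255771 3.0828184 ]
pos [0.5368 0.2665 0.1173] yaw -0.04 shift [ -1.2  -0.5 -17.7] turn None q [ 0.35  0.39  1.63 -0.    1.12  0.39]
```

View pics/s1.png

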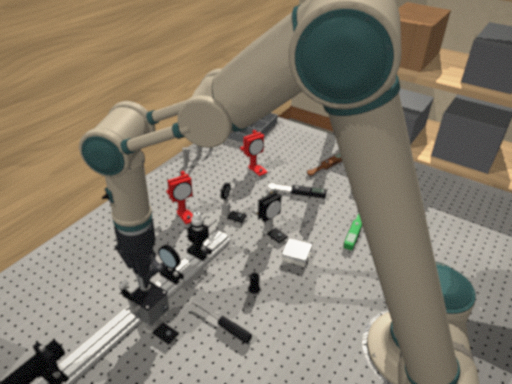

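Request:
{"name": "drive_tool", "arguments": {
  "steps": [
    [-1,0,3,0,-1],
    [-1,0,3,0,-1]
  ]
}}

```text
clock: 4.8
position: [0.5368, 0.2665, 0.1152]
ee_rot: [0.0, 1.0, -0.02, 0.004]
contact_force: [2.7, -1.1, 4.3]
width: -0.0
```

```bash
python3 -c "
from h import *
print(manip.get_state()['contact_force']);im=snap('side','s2')
cv2.imwrite('pics/s2z.png',cv2.resize(im[230:350,80:230],None,fx=4,fy=4))
shift([0.5355,0.267,0.20])"
```

```text
[ 2.74331288 -1.12983215  4.2574605 ]
pos [0.5368 0.2665 0.1151] yaw -0.039 shift [ -0.6  -0.4 -84.9] turn None q [ 0.35  0.39  1.63 -0.    1.11  0.39]
```

View pics/s2z.png

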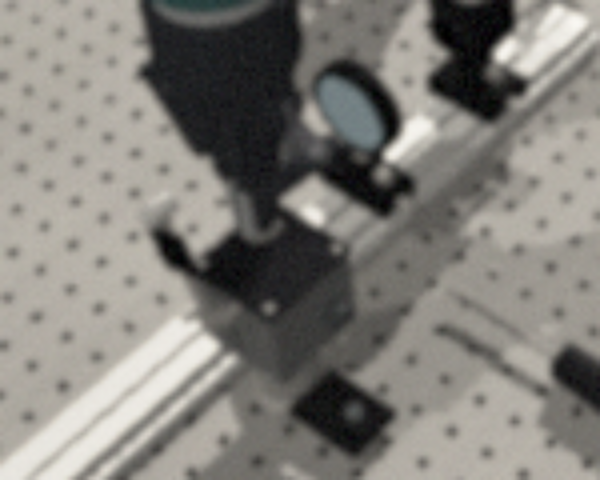

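Request:
{"name": "drive_tool", "arguments": {
  "steps": [
    [-1,0,-40,0,0],
    [-1,0,-85,0,0],
    [20,-20,-110,-0.15,0],
    [66,-47,-120,-0.3,0],
    [66,-47,-120,-0.45,0]
  ]
}}

```text
clock: 5.35
position: [0.6077, 0.3137, 0.2361]
ee_rot: [0.0, 0.978, 0.207, 0.006]
contact_force: [-0.8, -0.1, -0.4]
width: 0.0428
```

```bash
python3 -c "
from h import *
shift([0.602,0.314,0.235],1.534)"
```

```text
pos [0.6077 0.3137 0.2361] yaw 0.417 shift [-5.1 -2.6  1. ] turn -1.116597296680086 q [ 0.38  0.43  1.25 -0.    1.44 -0.04]
```

Request:
{"name": "drive_tool", "arguments": {
  "steps": [
    [-5,-2.5,1,-0.15,0],
    [-5,-2.5,1,-0.45,0],
    [-5,-2.5,1,-0.75,0],
    [-5,-2.5,1,-1.12,0],
    [-5,-2.5,1,-1.12,0]
  ]
}}

```text
clock: 5.85
position: [0.6007, 0.3141, 0.2336]
ee_rot: [0.002, 0.835, 0.551, 0.004]
contact_force: [0.0, 0.4, 0.4]
width: 0.0428
```

```bash
python3 -c "
from h import *
shift([0.602,0.314,0.235],1.534)"
```

```text
pos [0.6007 0.3141 0.2336] yaw 1.167 shift [ 0.4  1.2 -1.4] turn -0.3669385493653503 q [ 0.38  0.43  1.27 -0.    1.44 -0.79]
```

Request:
{"name": "drive_tool", "arguments": {
  "steps": [
    [0.4,1.2,-1.4,-0.15,0],
    [0.4,1.2,-1.4,-0.3,0],
    [0.4,1.2,-1.4,-0.37,0],
    [0.4,1.2,-1.4,-0.37,0]
  ]
}}

```text
clock: 6.25
position: [0.6008, 0.3141, 0.2338]
ee_rot: [0.001, 0.719, 0.695, 0.002]
contact_force: [0.5, -0.3, 0.1]
width: 0.0426
```

Run:
```python
from h import *
shift([0.602,0.314,0.235],1.534)
k=cal('wrist');np.savez('pics/k2.npz',K=k[0],R=k[1],t=k[2])
im=snap('wrist','w2'); cv2.imwrite('pics/w2z.png',cv2.resize(im[100:320,150:370],None,fx=2.6,fy=2.6,interpolation=cv2.INTER_CUBIC))
print('pred',proj('wrist',[0.602,.314,.09],k))
for m in manip.masks_of('wrist','drop_knob')[:2]:
        ys,xs=np.nonzero(m['pixels']); print(round(m['conf'],2),np.round(m['location'],1),len(xs),xs.min(),xs.max(),ys.min(),ys.max(),atz('wrist',m['location'],.092,k))
```

```text
pos [0.6008 0.3141 0.2338] yaw 1.537 shift [-0.   1.2 -1.2] turn 0.003071399588523205 q [ 0.38  0.43  1.26 -0.    1.44 -1.16]
pred [[253.2546969  179.76674471]]
0.72 [250.2 157.8] 622 244 261 96 186 [0.57932002 0.31179096 0.092     ]
0.34 [197.8 118.4] 253 186 203 107 125 [0.53864995 0.26304932 0.092     ]
```

View pics/w2z.png

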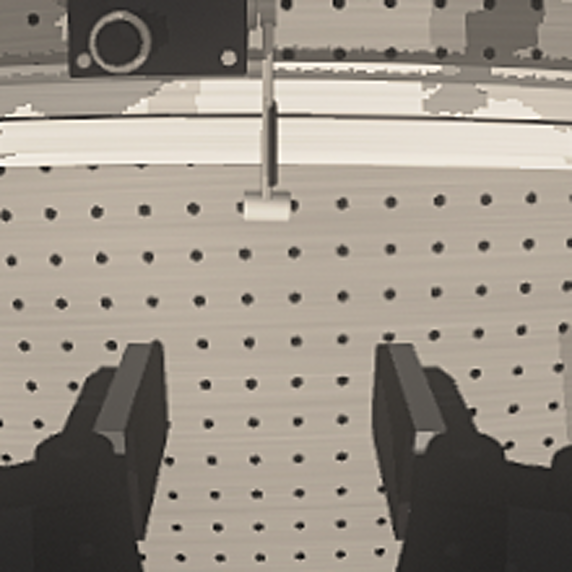

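Request:
{"name": "drive_tool", "arguments": {
  "steps": [
    [0,1.2,50,0,0],
    [0,1.2,100,0,0],
    [0,1.2,135,0,0],
    [0,1.2,155,0,0],
    [0,1.2,164,0,0]
  ]
}}

```text
clock: 6.85
position: [0.6014, 0.3136, 0.067]
ee_rot: [0.0, 0.72, 0.694, 0.0]
contact_force: [-0.0, -0.4, 0.6]
width: 0.0431
```

Run:
```python
from h import *
shift([0.602,0.314,0.070],1.534)
k=cal('wrist');print('pred',proj('wrist',[0.602,.314,.09],k))
im=snap('wrist','w3'); cv2.imwrite('pics/w3z.png',cv2.resize(im[150:384,100:420],None,fx=2,fy=2,interpolation=cv2.INTER_CUBIC))
```

```text
pos [0.6014 0.3136 0.067 ] yaw 1.534 shift [ 0.5  0.6 -3. ] turn 0.0002761144361052015 q [ 0.38  0.54  1.5  -0.    1.1  -1.16]
pred [[255.00653024 270.48549105]]
```

View pics/w3z.png

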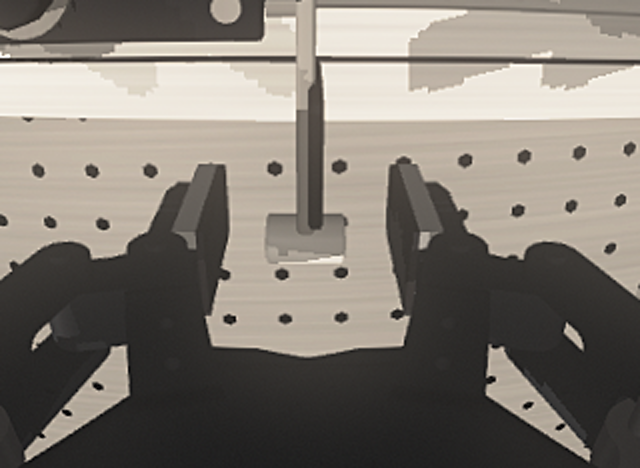

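Request:
{"name": "drive_tool", "arguments": {
  "steps": [
    [0,0,-2,0,-1],
    [0,0,-2,0,-1],
    [0,0,-2,0,-1],
    [0,0,-2,0,-1]
  ],
  "squeeze": 25
}}

```text
clock: 7.3
position: [0.6022, 0.3133, 0.0702]
ee_rot: [0.001, 0.72, 0.694, 0.001]
contact_force: [0.2, -3.0, 1.1]
width: 0.0171
```

Run:
```python
from h import *
s=manip.get_state();p,R=tool(s);print(p,s['width'],s['contact_force'],R.round(3))
# arc path
piv=np.array([.5755,.277])
yaw=-.037;Rz=np.array([[np.cos(yaw),-np.sin(yaw)],[np.sin(yaw),np.cos(yaw)]])
def kn(q): 
    x=-.05+.075*np.sin(q-.1745); h=.09+.075*np.cos(q-.1745); return np.array([*(piv+Rz@[x,.038]),h])
k0=kn(1.745)
for q in [1.745,1.6,1.4,1.2,1.0,.8,.6,.4,.25,.1,.04,.0]: print(q,(R.T@(kn(q)-k0)*1000).round(1))
```

```text
[0.60221562 0.31326106 0.07018984] 0.017055505606304172 [ 0.20611299 -2.99163658  1.13306647] [[ 0.036  0.999  0.003]
 [ 0.999 -0.036 -0.   ]
 [-0.     0.003 -1.   ]]
1.745 [0. 0. 0.]
1.6 [ -0.   -0.8 -10.8]
1.4 [ -0.   -4.4 -25.4]
1.2 [ -0.  -10.8 -38.9]
1.0 [ -0.  -19.7 -50.9]
0.8 [ -0.  -30.9 -60.9]
0.6 [  0.  -43.8 -68.4]
0.4 [  0.  -58.  -73.2]
0.25 [  0.  -69.1 -75. ]
0.1 [  0.  -80.4 -75. ]
0.04 [  0.  -84.8 -74.5]
0.0 [  0.  -87.8 -74.1]
```

Request:
{"name": "drive_tool", "arguments": {
  "steps": [
    [-0.5,-0.8,-10.8,0,-1],
    [-0.5,-4.4,-25.4,0,-1],
    [-0.5,-10.8,-38.9,0,-1],
    [-0.5,-19.7,-50.9,0,-1],
    [-0.5,-30.9,-60.9,0,-1]
  ]
}}

```text
clock: 7.8
position: [0.5708, 0.3142, 0.1327]
ee_rot: [0.002, 0.72, 0.694, 0.002]
contact_force: [0.8, 0.7, -2.7]
width: 0.0175
```

Run:
```python
from h import *
s=manip.get_state();p,R=tool(s);print(p,s['width'],s['contact_force'],R.round(3))
d=p-np.array([.6020,.3137,.0702])
piv=np.array([.5755,.277])
yaw=-.037;Rz=np.array([[np.cos(yaw),-np.sin(yaw)],[np.sin(yaw),np.cos(yaw)]])
def kn(q): 
    x=-.05+.075*np.sin(q-.1745); h=.09+.075*np.cos(q-.1745); return np.array([*(piv+Rz@[x,.038]),h])
k0=kn(1.745);c=k0+d
print(c)
for q in [1,.8,.6,.4,.25,.1,.06,.04,.0]: print(q,(R.T@(kn(q)-c)*1000).round(1))
```

```text
[0.57083059 0.31422423 0.13269754] 0.01745031310972378 [ 0.83153898  0.67478175 -2.67201213] [[ 0.036  0.999  0.005]
 [ 0.999 -0.036  0.   ]
 [ 0.001  0.005 -1.   ]]
[0.57071916 0.31457343 0.15251976]
1 [ 0.6 11.2 11.7]
0.8 [0.6 0.1 1.7]
0.6 [  0.6 -12.8  -5.9]
0.4 [  0.7 -27.  -10.7]
0.25 [  0.7 -38.1 -12.4]
0.1 [  0.7 -49.4 -12.5]
0.06 [  0.7 -52.3 -12.2]
0.04 [  0.7 -53.8 -12.1]
0.0 [  0.7 -56.8 -11.6]
```

Request:
{"name": "drive_tool", "arguments": {
  "steps": [
    [0.5,-12.8,-5,0,-1],
    [0.5,-27,-9.5,0,-1],
    [0.5,-38,-11,0,-1],
    [0.5,-49,-11,0,-1],
    [0.5,-53,-11,0,-1]
  ]
}}

```text
clock: 8.3
position: [0.5164, 0.3166, 0.1447]
ee_rot: [0.002, 0.72, 0.694, 0.002]
contact_force: [1.5, -1.8, 4.7]
width: 0.0172
```

Run:
```python
from h import *
s=manip.get_state();p,R=tool(s);print(p,s['width'],s['contact_force'])
im=snap('wrist','w4'); cv2.imwrite('pics/w4z.png',cv2.resize(im[150:384,100:420],None,fx=2,fy=2,interpolation=cv2.INTER_CUBIC))
```

```text
[0.51643337 0.31664556 0.14465194] 0.017162107071718 [ 1.50702745 -1.78691779  4.70182384]
```

View pics/w4z.png

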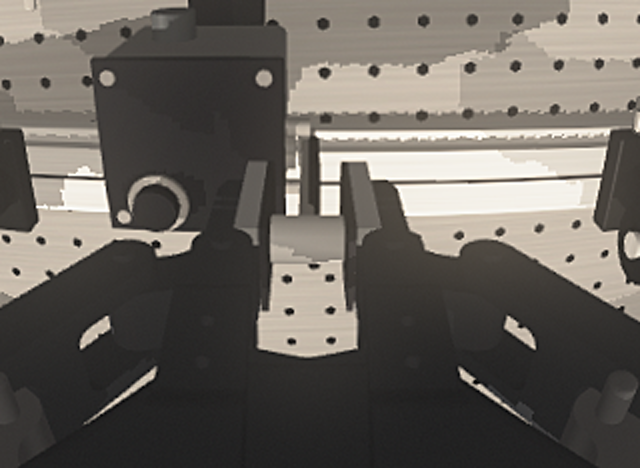

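Request:
{"name": "drive_tool", "arguments": {
  "steps": [
    [0,-2.5,0.5,0,-1],
    [0,-2.5,0.5,0,-1],
    [0,-2.5,0.5,0,-0.1],
    [0,-2.5,0.5,0,-0.1],
    [0,-2.5,0.5,0,-0.1]
  ]
}}

```text
clock: 8.85
position: [0.5128, 0.317, 0.1433]
ee_rot: [0.001, 0.72, 0.694, 0.001]
contact_force: [0.5, -0.3, -0.1]
width: 0.0384
```

Run:
```python
from h import *
s=manip.get_state();p,R=tool(s);print(p,s['width'],s['contact_force'])
im=snap('wrist','w5'); cv2.imwrite('pics/w5z.png',cv2.resize(im[150:384,100:420],None,fx=2,fy=2,interpolation=cv2.INTER_CUBIC))
k=cal('wrist');print(proj('wrist',[.513,.3175,.164],k))
```

```text
[0.5128478  0.31698515 0.14331395] 0.03841019773718916 [ 0.5119628  -0.29019231 -0.11800631]
[[255.22181817 266.70086   ]]
```

View pics/w5z.png

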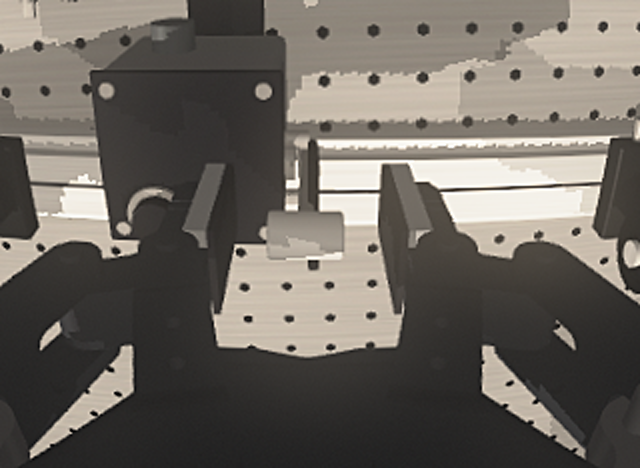

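Request:
{"name": "drive_tool", "arguments": {
  "steps": [
    [0,0,-45,0,-0.1],
    [0,0,-90,0.1,-0.1],
    [-40,-1,-110,0.25,1],
    [-90,-2,-110,0.4,1],
    [-140,-4,-110,0.55,1]
  ]
}}

```text
clock: 9.4
position: [0.5039, 0.1764, 0.2541]
ee_rot: [0.001, 0.882, 0.471, 0.002]
contact_force: [1.0, -0.1, 0.4]
width: 0.0797
```

```bash
cat > nx.py <<'E'
from h import *
import sys
x,y,z,w=map(float,sys.argv[1:])
p,R=tool(); d=R.T@(np.array([x,y,z])-p)*1000; yy=np.arctan2(R[1,0],R[0,0])
print('pos',p.round(4),'yaw',round(yy,3),'shift',d.round(1),'turn(exact)',round(-((w-yy+np.pi)%(2*np.pi)-np.pi),3),'q',manip.get_state()['qpos'].round(2))
E
python3 nx.py .471 -.364 .25 -1.158
```

```text
pos [0.5039 0.1764 0.2541] yaw 0.981 shift [-467.3  273.4    3.3] turn(exact) 2.139 q [ 0.21  0.2   1.55  0.    1.38 -0.77]
```

Request:
{"name": "drive_tool", "arguments": {
  "steps": [
    [-467,273,3,2.14,1],
    [-467,273,3,2.14,1],
    [-467,273,3,2.14,1],
    [-467,273,3,2.14,1],
    [-467,273,3,2.14,1]
  ]
}}

```text
clock: 9.9
position: [0.488, -0.074, 0.2519]
ee_rot: [-0.001, 0.993, 0.114, 0.002]
contact_force: [1.4, 0.1, 0.3]
width: 0.0853
```

```bash
python3 nx.py .471 -.364 .25 -1.158
```

```text
pos [ 0.488  -0.074   0.2519] yaw 0.229 shift [-82.4 278.5   1.3] turn(exact) 1.387 q [-0.29  0.14  1.63  0.    1.36 -0.52]
```

Request:
{"name": "drive_tool", "arguments": {
  "steps": [
    [-82,278,1,1.39,1],
    [-82,278,1,1.39,1],
    [-82,278,1,1.39,1],
    [-82,278,1,1.39,1],
    [-82,278,1,1.39,1]
  ]
}}

```text
clock: 10.4
position: [0.4733, -0.3238, 0.2503]
ee_rot: [-0.002, 0.966, -0.258, 0.002]
contact_force: [1.0, -0.1, 0.9]
width: 0.0852
```

```bash
python3 nx.py .471 -.364 .25 -1.158
```

```text
pos [ 0.4733 -0.3238  0.2503] yaw -0.522 shift [18.1 36.   0.2] turn(exact) 0.636 q [-0.72  0.26  1.48  0.    1.4  -0.2 ]
```

Request:
{"name": "drive_tool", "arguments": {
  "steps": [
    [18,36,0,0.64,1],
    [18,36,0,0.64,1],
    [18,36,0,0.64,1],
    [18,36,0,0.64,1],
    [18,36,0,0.64,1]
  ]
}}

```text
clock: 10.9
position: [0.4709, -0.364, 0.2497]
ee_rot: [-0.002, 0.835, -0.55, 0.0]
contact_force: [0.0, -0.4, -0.1]
width: 0.0854
```

```bash
python3 nx.py .471 -.364 .25 -1.158
python3 - <<'E'
from h import *
k=cal('wrist');np.savez('pics/k6.npz',K=k[0],R=k[1],t=k[2])
snap('wrist','w6')
for m in manip.masks_of('wrist','wand')[:3]:
    ys,xs=np.nonzero(m['pixels']); print(round(m['conf'],2),np.round(m['location'],1),len(xs),xs.min(),xs.max(),ys.min(),ys.max()); np.save('pics/mw_%d.npy'%m['location'][0],m['pixels'])
E
```

```text
pos [ 0.4709 -0.364   0.2497] yaw -1.166 shift [ 0.1 -0.1 -0.3] turn(exact) -0.008 q [-0.78  0.3   1.43  0.01  1.42  0.39]
0.96 [168.8 260.8] 1239 106 219 239 282
0.91 [248.7 146.8] 2549 242 264 70 208
0.63 [371.1 203.7] 1935 322 412 158 243
```

View pics/w6.png

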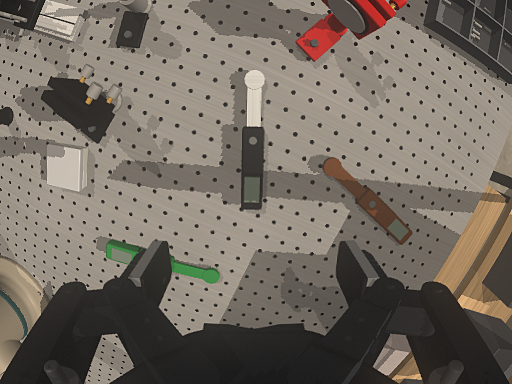

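Run:
```python
from h import *
im=cv2.imread('pics/w6.png'); cv2.imwrite('pics/w6z.png',cv2.resize(im[60:220,200:310],None,fx=3.7,fy=3.7,interpolation=cv2.INTER_CUBIC))
z=np.load('pics/k6.npz');k=(z['K'],z['R'],z['t'])
h=atz('wrist',(254.5,78.5),.014,k)
m=np.load('pics/mw_248.npy')
ys,xs=np.nonzero(m); mid=[(y,xs[ys==y].mean(),np.ptp(xs[ys==y])+1) for y in (74,80,100,115,135,150,165,180,195,203)]
for y,x,w in mid: print(y,round(x,1),w,atz('wrist',(x,y),.014 if y<127 else .022,k).round(4))
print(h, atz('wrist',(251,207),.022,k))
```

```text
74 254.0 17 [ 0.5743 -0.3199  0.014 ]
80 253.5 20 [ 0.567  -0.3224  0.014 ]
100 254.5 14 [ 0.544  -0.3336  0.014 ]
115 254.0 13 [ 0.5263 -0.3405  0.014 ]
135 253.0 23 [ 0.503  -0.3492  0.022 ]
150 252.5 22 [ 0.4853 -0.3561  0.022 ]
165 253.0 21 [ 0.4678 -0.3643  0.022 ]
180 252.0 21 [ 0.4492 -0.3708  0.022 ]
195 251.5 20 [ 0.4304 -0.3782  0.022 ]
203 251.0 19 [ 0.42   -0.3819  0.022 ]
[ 0.56926067 -0.32275357  0.014     ] [ 0.4148531  -0.38410523  0.022     ]
```

View pics/w6z.png

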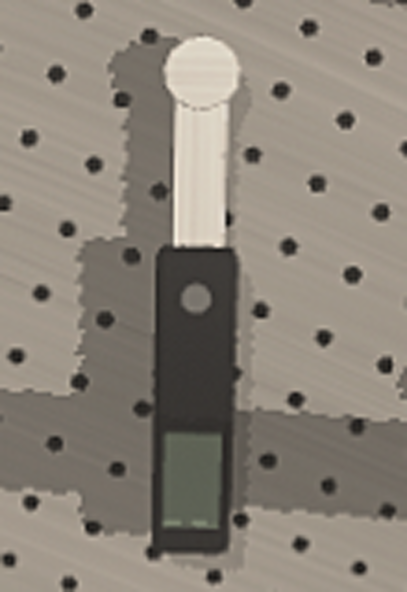

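```bash
python3 nx.py .4733 -.361 .003 -1.193
```

```text
pos [ 0.4709 -0.3638  0.2498] yaw -1.162 shift [ -1.2  -2.2 246.8] turn(exact) 0.031 q [-0.78  0.3   1.43  0.    1.42  0.38]
```

Request:
{"name": "drive_tool", "arguments": {
  "steps": [
    [-1.2,-2.2,50,0.03,0.3],
    [-1.2,-2.2,100,0.03,0.3],
    [-1.2,-2.2,145,0.03,0.3],
    [-1.2,-2.2,180,0.03,0.3],
    [-1.2,-2.2,200,0.03,0.3]
  ]
}}

```text
clock: 11.5
position: [0.4716, -0.3594, 0.0463]
ee_rot: [-0.003, 0.828, -0.561, -0.002]
contact_force: [-1.5, -0.4, -0.6]
width: 0.0557
```

```bash
python3 nx.py .4733 -.361 .003 -1.193;  python3 - <<'E'
from h import *
k=cal('wrist')
im=snap('wrist','w7')
print(proj('wrist',[[.568,-.323,.014],[.4136,-.3846,.022]],k), proj('wrist',[.4733,-.361,.022],k))
E
```

```text
pos [ 0.4716 -0.3594  0.0463] yaw -1.19 shift [ 2.4 -0.9 43.3] turn(exact) 0.003 q [-0.77  0.46  1.72  0.01  0.97  0.42]
[[256.96463949  54.15462381]
 [255.90399235 308.18862434]] [[256.77431901 225.88252733]]
```

View pics/w7.png

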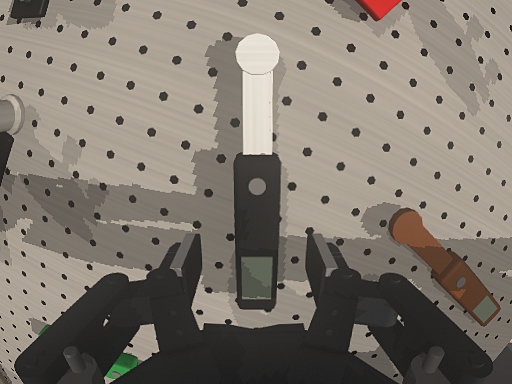

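Request:
{"name": "drive_tool", "arguments": {
  "steps": [
    [2.4,-0.9,15,0,0.3],
    [2.4,-0.9,30,0,0.3],
    [2.4,-0.9,38,0,0.3],
    [2.4,-0.9,42,0,0.3],
    [2.4,-0.9,42,0,0.3]
  ]
}}

```text
clock: 12.05
position: [0.4723, -0.36, 0.0023]
ee_rot: [-0.003, 0.828, -0.561, -0.004]
contact_force: [0.5, -0.3, 0.5]
width: 0.0557
```

```bash
python3 nx.py .4733 -.361 .003 -1.193;  python3 - <<'E'
from h import *
print(manip.get_state()['contact_force'])
im=snap('wrist','w8')
E
```

```text
pos [ 0.4723 -0.36    0.0023] yaw -1.19 shift [ 1.3 -0.5 -0.7] turn(exact) 0.003 q [-0.77  0.52  1.76  0.01  0.88  0.41]
[ 0.54427469 -0.29203621  0.54654915]
```

View pics/w8.png

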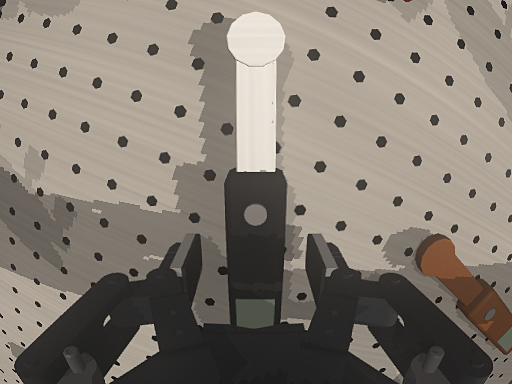

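Well straddled: fingers are on both sides of the handle (tips at 190 and 318, handle 225–287). Closing.

Request:
{"name": "drive_tool", "arguments": {
  "steps": [
    [1.3,0,-0.7,0,-1],
    [1.3,0,-0.7,0,-1],
    [1.3,0,-0.7,0,-1],
    [1.3,0,-0.7,0,-1],
    [1.3,0,-0.7,0,-1]
  ],
  "squeeze": 50
}}

```text
clock: 12.6
position: [0.4738, -0.3623, 0.0047]
ee_rot: [-0.003, 0.828, -0.561, -0.002]
contact_force: [0.2, -0.2, 6.1]
width: 0.027
```

Request:
{"name": "drive_tool", "arguments": {
  "steps": [
    [0,0,-10,0,-1],
    [0,0,-30,0,-1],
    [0,0,-60,0,-1],
    [0,0,-100,0,-1],
    [0,0,-130,0,-1]
  ]
}}

```text
clock: 13.1
position: [0.474, -0.3633, 0.1369]
ee_rot: [-0.003, 0.828, -0.561, -0.002]
contact_force: [1.1, -0.5, -1.4]
width: 0.0266
```

Request:
{"name": "drive_tool", "arguments": {
  "steps": [
    [0,0,-40,0,-1],
    [0,0,-70,0,-1],
    [0,0,-85,0,-1],
    [0,0,-85,0,-1]
  ]
}}

```text
clock: 13.5
position: [0.4748, -0.3647, 0.2251]
ee_rot: [-0.002, 0.828, -0.561, 0.001]
contact_force: [-0.0, 0.2, -2.3]
width: 0.0267
```

Run:
```python
from h import *
s=manip.get_state();p,R=tool(s);print(s['contact_force'],s['width'],p,R.round(3))
k=cal('wrist');np.savez('pics/k9.npz',K=k[0],R=k[1],t=k[2],p=p,T=R)
snap('wrist','w9');snap('side','s9');snap('scene','c9')
```

```text
[-0.0397704   0.20933496 -2.31422062] 0.02667781756282781 [ 0.47481847 -0.36472549  0.22509571] [[ 0.372 -0.928  0.004]
 [-0.928 -0.372  0.003]
 [-0.001 -0.005 -1.   ]]
```

View pics/w9.png

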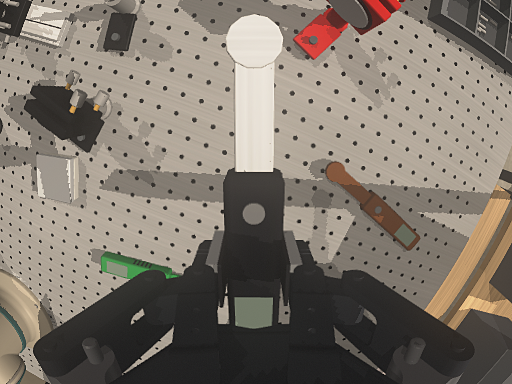

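View pics/s9.png

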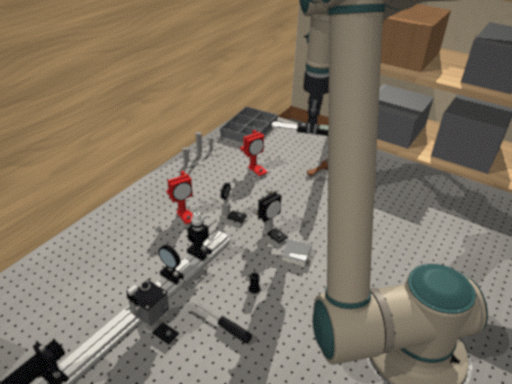

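View pics/c9.png

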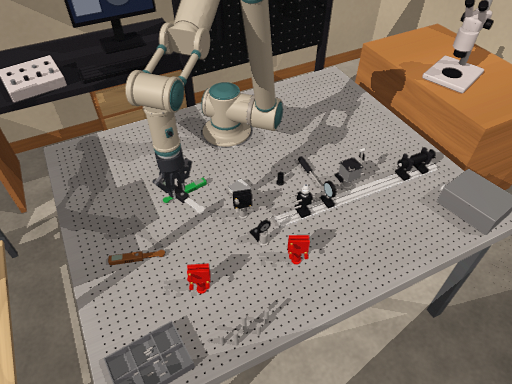

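Run:
```python
from h import *
z=np.load('pics/k9.npz');k=(z['K'],z['R'],z['t']);p=z['p'];R=z['T']
o,d=ray('wrist',(254.5,41.5),k); o=R.T@(o-p);d=R.T@d
for zz in (-.004,-.0093,-.014): print(zz,(o+d*(zz-o[2])/d[2]).round(4))
# front top edge of handle at (254,170), tool z=-(.022-.0047)
o,d=ray('wrist',(254,171),k); o=R.T@(o-p);d=R.T@d
print('front',(o+d*(-.0173-o[2])/d[2]).round(4))
im=cv2.imread('pics/w9.png'); cv2.imwrite('pics/w9z.png',cv2.resize(im[0:190,200:310],None,fx=3.1,fy=3.1,interpolation=cv2.INTER_CUBIC))
im=cv2.imread('pics/s9.png'); cv2.imwrite('pics/s9z.png',cv2.resize(im[80:180,230:360],None,fx=5,fy=5,interpolation=cv2.INTER_CUBIC))
```

```text
-0.004 [ 0.0007 -0.1029 -0.004 ]
-0.0093 [ 0.0007 -0.1018 -0.0093]
-0.014 [ 0.0007 -0.1008 -0.014 ]
front [ 0.0005 -0.0448 -0.0173]
```

View pics/w9z.png

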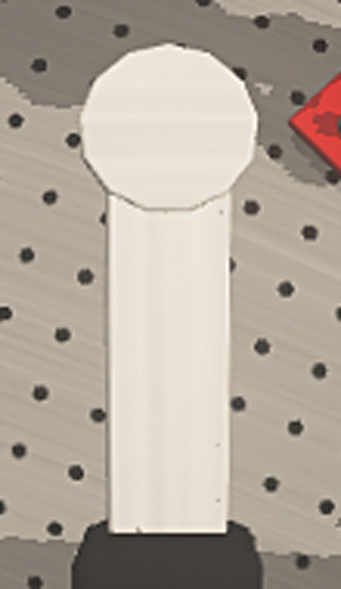

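View pics/s9z.png

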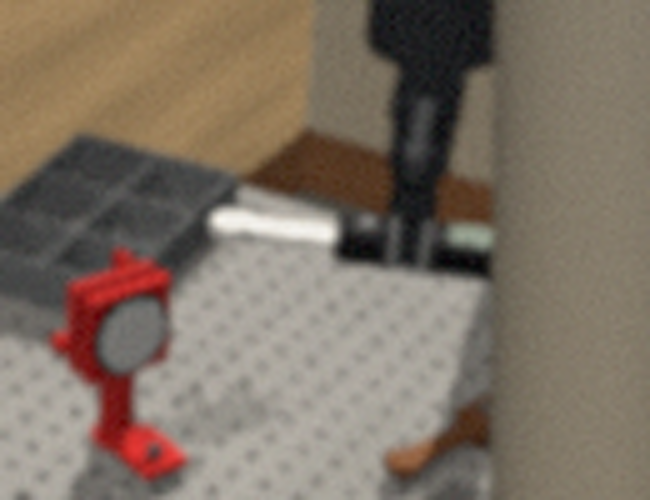

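Run:
```python
from h import *
for n in ('w8','w9'):
    g=cv2.cvtColor(cv2.imread(f'pics/{n}.png'),cv2.COLOR_BGR2GRAY).astype(float)
    print(n,[int(v) for v in g[40,222:232]],[int(v) for v in g[40,278:292]])
    for row in (80,110,140): print(row,[int(v) for v in g[row,231:240]],[int(v) for v in g[row,268:280]])
```

```text
w8 [123, 124, 124, 121, 118, 185, 225, 225, 223, 223] [225, 224, 225, 225, 223, 232, 222, 163, 173, 174, 175, 175, 176, 176]
80 [126, 126, 126, 122, 122, 188, 230, 231, 227] [229, 228, 228, 227, 226, 225, 226, 225, 177, 146, 152, 153]
110 [130, 129, 130, 128, 126, 172, 229, 230, 225] [228, 227, 226, 225, 224, 223, 227, 236, 169, 150, 155, 156]
140 [129, 129, 130, 128, 110, 155, 223, 229, 223] [226, 225, 225, 223, 222, 221, 232, 220, 150, 154, 155, 153]
w9 [171, 172, 170, 172, 202, 225, 225, 223, 223, 223] [223, 224, 223, 232, 243, 112, 117, 121, 124, 124, 124, 124, 126, 127]
80 [172, 174, 170, 142, 202, 235, 229, 227, 225] [228, 226, 226, 225, 226, 228, 176, 171, 172, 172, 172, 174]
110 [179, 178, 156, 145, 194, 228, 228, 225, 223] [226, 225, 224, 223, 227, 229, 187, 170, 171, 171, 171, 172]
140 [172, 170, 173, 137, 173, 234, 226, 224, 222] [224, 224, 222, 222, 229, 220, 166, 172, 172, 172, 173, 174]
```

```bash
python3 nx.py .44 -.09 .25 -1.19
```

```text
pos [ 0.4732 -0.3631  0.2206] yaw -1.19 shift [-266.2  -70.7  -26.9] turn(exact) -0.0 q [-0.77  0.32  1.47  0.01  1.36  0.41]
```

Request:
{"name": "drive_tool", "arguments": {
  "steps": [
    [-20,-5,-10,0,-1],
    [-55,-14,-20,0,-1],
    [-95,-25,-27,0,-1],
    [-135,-36,-27,0,-1],
    [-175,-46,-27,0,-1]
  ]
}}

```text
clock: 14.15
position: [0.4497, -0.181, 0.2486]
ee_rot: [-0.004, 0.828, -0.561, -0.004]
contact_force: [-0.3, 1.4, -1.6]
width: 0.0266
```

```bash
python3 nx.py .44 -.09 .25 -1.19
```

```text
pos [ 0.4497 -0.181   0.2486] yaw -1.19 shift [-88.1 -24.8  -0.4] turn(exact) -0.0 q [-0.53  0.13  1.65  0.01  1.37  0.66]
```

Request:
{"name": "drive_tool", "arguments": {
  "steps": [
    [-35,-10,0,0,-1],
    [-65,-18,0,0,-1],
    [-82,-23,0,0,-1],
    [-88,-25,0,0,-1],
    [-88,-25,0,0,-1]
  ]
}}

```text
clock: 14.65
position: [0.4395, -0.089, 0.2492]
ee_rot: [-0.003, 0.828, -0.56, -0.005]
contact_force: [0.2, 0.2, -1.9]
width: 0.0271
```

```bash
python3 nx.py .44 -.09 .25 -1.19
python3 - <<'E'
from h import *
snap('wrist','dummy')
k=cal('wrist');np.savez('pics/ka.npz',K=k[0],R=k[1],t=k[2])
im=snap('wrist','wa');print(k[2]-cal('wrist')[2])
print(proj('wrist',[.5676,.0452,.155],k))
for m in manip.masks_of('wrist','objective')[:2]:
    ys,xs=np.nonzero(m['pixels']); print(round(m['conf'],2),np.round(m['location'],1),len(xs),xs.min(),xs.max(),ys.min(),ys.max())
cv2.imwrite('pics/waz.png',cv2.resize(im[0:200,60:240],None,fx=3,fy=3,interpolation=cv2.INTER_CUBIC))
E
```

```text
pos [ 0.4395 -0.089   0.2492] yaw -1.189 shift [ 1.1 -0.1 -0.8] turn(exact) 0.001 q [-0.36  0.08  1.72  0.01  1.36  0.82]
[ 3.21658464e-04 -2.78592672e-04 -3.02080067e-05]
[[159.70549825  -3.65088174]]
0.76 [183.   21.2] 3092 148 228 0 60
```

View pics/wa.png

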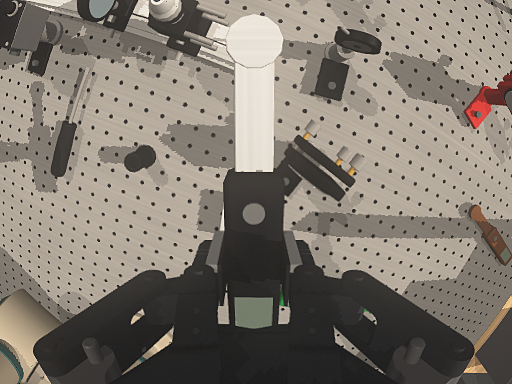

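View pics/waz.png

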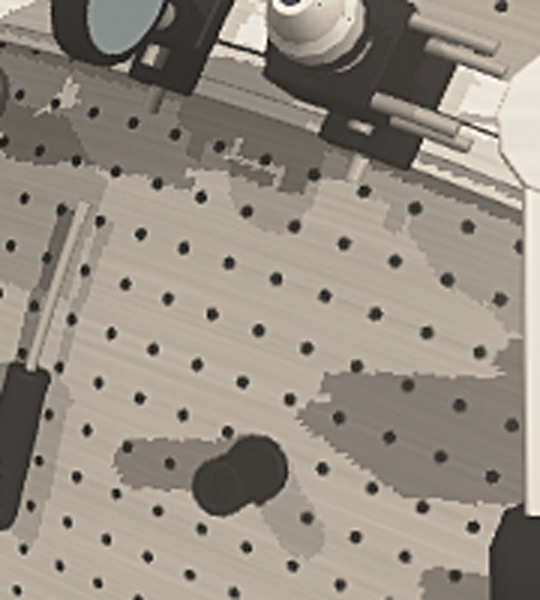

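Request:
{"name": "drive_tool", "arguments": {
  "steps": [
    [0,-15,0,0,-1],
    [0,-35,0,0,-1],
    [0,-45,0,0,-1],
    [0,-45,0,0,-1]
  ]
}}

```text
clock: 15.2
position: [0.4838, -0.0742, 0.2489]
ee_rot: [-0.003, 0.828, -0.561, -0.005]
contact_force: [-0.1, 0.2, -1.8]
width: 0.0269
```

Run:
```python
from h import *
snap('wrist','dummy')
k=cal('wrist');np.savez('pics/kb.npz',K=k[0],R=k[1],t=k[2])
im=snap('wrist','wb');print(k[2]-cal('wrist')[2],tool()[0])
print(proj('wrist',[.5676,.0452,.155],k))
cv2.imwrite('pics/wbz.png',cv2.resize(im[0:100,110:230],None,fx=5,fy=5,interpolation=cv2.INTER_CUBIC))
```

```text
[-3.62312662e-04  6.56158180e-04 -5.25936803e-06] [ 0.48190442 -0.07428291  0.24889857]
[[156.37190029  47.10113394]]
```

View pics/wbz.png

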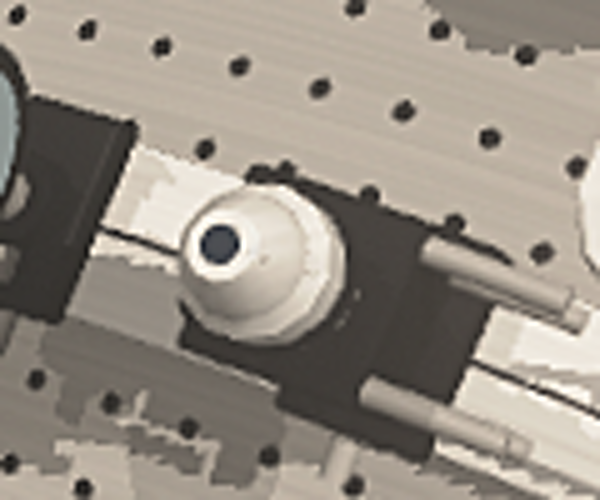

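Run:
```python
from h import *
z=np.load('pics/kb.npz');k=(z['K'],z['R'],z['t']);a=atz('wrist',(153.9,48.8),.155,k)
z=np.load('pics/ka.npz');k2=(z['K'],z['R'],z['t']);b=atz('wrist',(157,0.7),.155,k2)
print(a,b,tri([ray('wrist',(153.9,48.8),k),ray('wrist',(157,.7),k2)]))
P=a
print([proj(c,P) for c in('scene','side')])
# rail axis at this y
print(.5727+(P[1]-.1883)*.037)
s=np.array([.0008,-.102,-.0013])
p,R=tool(); print('sensor now',p+R@s, 'shift to 10mm above +40', (R.T@(P+[0,0,.05]-p-R@s)*1000).round(1),(R.T@(P+[0,0,.01]-p-R@s)*1000).round(1))
```

```text
[0.56566457 0.04673429 0.155     ] [0.56327819 0.04584839 0.155     ] [0.56649059 0.05238708 0.14099381]
[array([[305.65049745, 184.70899727]]), array([[196.63921962, 213.23011367]])]
0.5674620688116729
sensor now [ 0.57694149 -0.03722997  0.25006652] shift to 10mm above +40 [-81.6 -20.7  46. ] [-81.2 -20.8  86. ]
```

Request:
{"name": "drive_tool", "arguments": {
  "steps": [
    [-20,-5,0,0,-1],
    [-50,-12,15,0,-1],
    [-72,-18,35,0,-1],
    [-81,-20.8,50,0,-1],
    [-81,-20.8,56,0,-1]
  ]
}}

```text
clock: 15.8
position: [0.4689, 0.0102, 0.1926]
ee_rot: [-0.002, 0.828, -0.56, -0.007]
contact_force: [-0.4, -0.2, -1.8]
width: 0.0269
```

Request:
{"name": "drive_tool", "arguments": {
  "steps": [
    [0,0,0,0,-1],
    [0,0,0,0,-1]
  ]
}}

```text
clock: 16.0
position: [0.469, 0.0095, 0.193]
ee_rot: [-0.002, 0.828, -0.561, -0.006]
contact_force: [-0.8, -0.2, -0.7]
width: 0.0267
```

Run:
```python
from h import *
a=snap('side','sc');b=snap('scene','cc')
s=np.array([.0008,-.102,-.0013])
p,R=tool(); print(p,'sensor now',p+R@s,R[:,2].round(3)); k=cal('side')
H=p+R@[.0008,-.102,-.0093]
print('head top pred',H,proj('side',H),proj('scene',H))
cv2.imwrite('pics/scz.png',cv2.resize(a[160:260,150:270],None,fx=6,fy=6,interpolation=cv2.INTER_CUBIC))
cv2.imwrite('pics/ccz.png',cv2.resize(b[150:230,240:340],None,fx=7,fy=7,interpolation=cv2.INTER_CUBIC))
```

```text
[0.46958378 0.00937874 0.19338914] sensor now [0.56459846 0.04649364 0.19440169] [-0.007  0.01  -1.   ]
head top pred [0.56465495 0.046411   0.20240107] [[196.06270535 197.95289571]] [[306.76667324 174.47875542]]
```

View pics/scz.png

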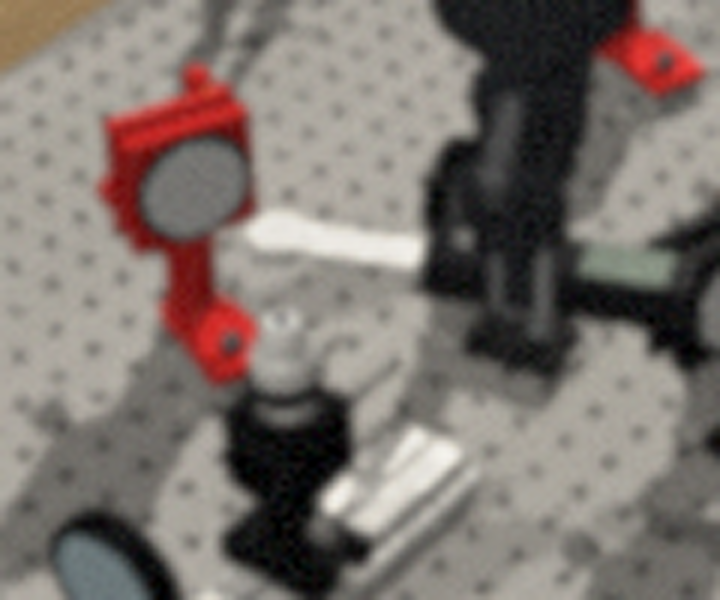

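View pics/ccz.png

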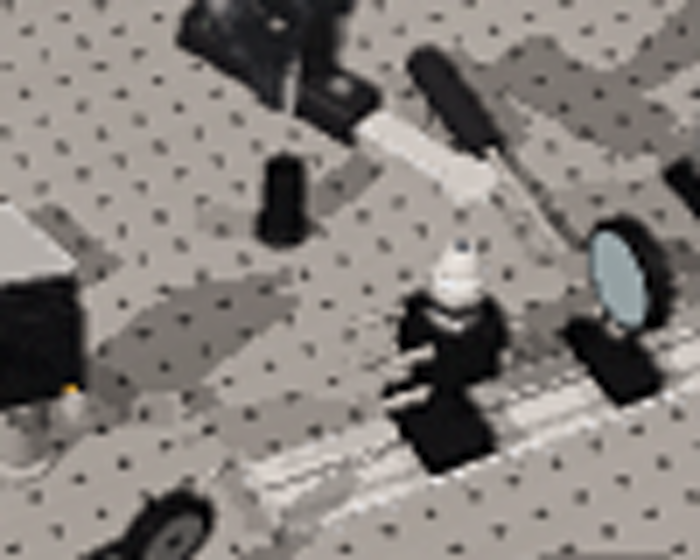

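Run:
```python
from h import *
for s,c in [((197.2,213.3),(306.1,185.3)),((196.3,212.8),(305.8,184.5))]:
    print(tri([ray('side',s),ray('scene',c)]),atz('side',s,.155),atz('scene',c,.155))
print('head',tri([ray('side',(197,198.5)),ray('scene',(307.1,175.3))]))
s=np.array([.0008,-.102,-.0013]);p,R=tool()
P=np.array([.566,.0466,.165]);print((R.T@(P-p-R@s)*1000).round(1),p)
```

```text
[0.56639936 0.04632748 0.15370052] [0.56438217 0.04616248 0.155     ] [0.56868576 0.04663726 0.155     ]
[0.56621611 0.04701016 0.15632908] [0.56736868 0.04592419 0.155     ] [0.56505591 0.04769354 0.155     ]
head [0.56480515 0.04579423 0.199794  ]
[ 0.8 -1.4 29.4] [0.46958378 0.00937874 0.19338914]
```

Request:
{"name": "drive_tool", "arguments": {
  "steps": [
    [0.8,-1.4,6,0,-1],
    [0.8,-1.4,13,0,-1],
    [0.8,-1.4,20,0,-1],
    [0.8,-1.4,25,0,-1],
    [0.8,-1.4,26,0,-1]
  ]
}}

```text
clock: 16.6
position: [0.4703, 0.0095, 0.1663]
ee_rot: [-0.002, 0.828, -0.561, -0.007]
contact_force: [0.1, -0.3, -1.9]
width: 0.0268
```

Request:
{"name": "drive_tool", "arguments": {
  "steps": [
    [0,0,0,0,-1],
    [0,0,0,0,-1]
  ]
}}

```text
clock: 16.8
position: [0.4703, 0.0095, 0.1663]
ee_rot: [-0.002, 0.828, -0.561, -0.007]
contact_force: [0.8, -0.0, -0.8]
width: 0.0269
```

Run:
```python
from h import *
a=snap('side','sd');b=snap('scene','cd')
s=np.array([.0008,-.102,-.0013])
p,R=tool(); print(p,'sensor now',p+R@s,R[:,2].round(3),manip.get_state()['contact_force'],manip.get_state()['width'])
H=p+R@[.0008,-.102,-.0093]
print('head top pred',H,proj('side',H),proj('scene',H))
P=np.array([.5662,.0466,.1655]);print((R.T@(P-p-R@s)*1000).round(1),p)
cv2.imwrite('pics/sdz.png',cv2.resize(a[160:260,150:270],None,fx=6,fy=6,interpolation=cv2.INTER_CUBIC))
cv2.imwrite('pics/cdz.png',cv2.resize(b[140:230,240:380],None,fx=5.5,fy=5.5,interpolation=cv2.INTER_CUBIC))
```

```text
[0.47049882 0.0095115  0.16653185] sensor now [0.56551529 0.04662537 0.167404  ] [-0.009  0.011 -1.   ] [ 0.50587404  0.46288399 -1.5195436 ] 0.026822428906508735
head top pred [0.56558438 0.04654073 0.17540326] [[196.29357761 206.6863719 ]] [[306.16619509 180.44271355]]
[ 0.3 -0.6  1.9] [0.47049882 0.0095115  0.16653185]
```

View pics/sdz.png

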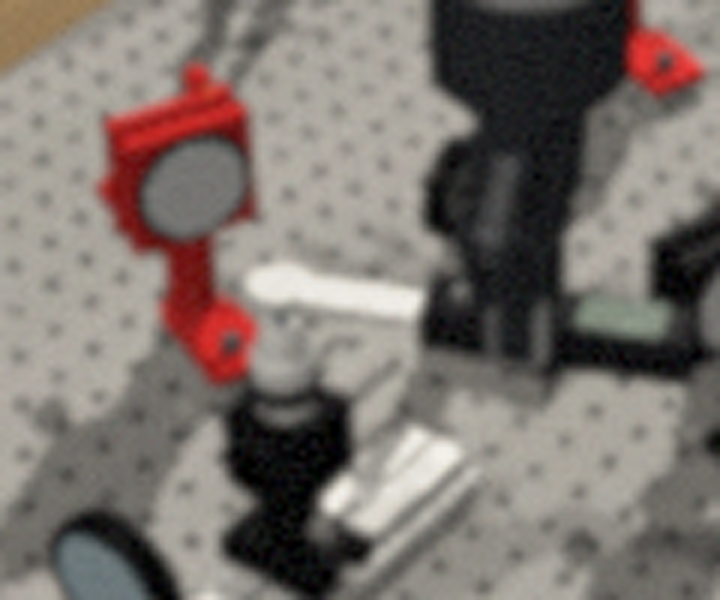

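View pics/cdz.png

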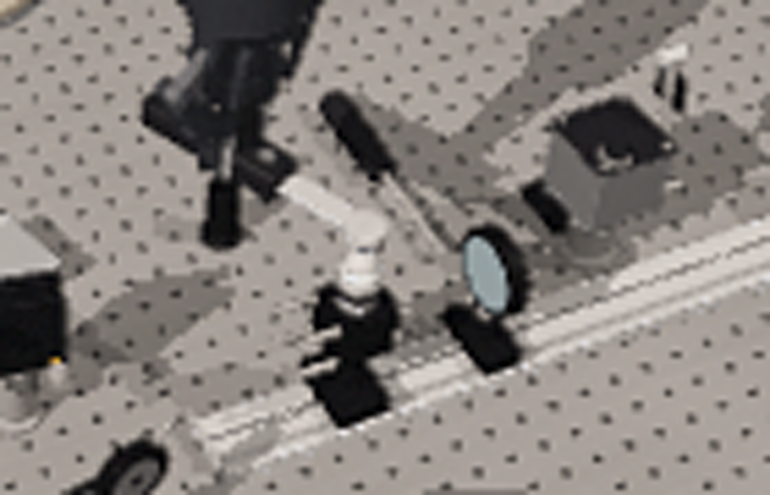

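Request:
{"name": "drive_tool", "arguments": {
  "steps": [
    [0.2,-0.5,1.5,0,-1],
    [0.2,-0.5,1.5,0,-1],
    [0.2,-0.5,1.5,0,-1],
    [0.2,-0.5,1.5,0,-1],
    [0.2,-0.5,1.5,0,-1]
  ]
}}

```text
clock: 17.4
position: [0.471, 0.0095, 0.1651]
ee_rot: [-0.002, 0.828, -0.561, -0.007]
contact_force: [0.2, -0.2, -1.9]
width: 0.0269
```

Run:
```python
from h import *
for i in range(4):
    a=snap('side','se')
    s=np.array([.0008,-.102,-.0013]); st=manip.get_state()
    p,R=tool(st); print('sensor',(p+R@s).round(4),R[:,2].round(3),st['contact_force'].round(2),np.abs(st['qd']).max().round(4))
w=snap('wrist','we')
cv2.imwrite('pics/sez.png',cv2.resize(a[160:330,100:270],None,fx=3.5,fy=3.5,interpolation=cv2.INTER_CUBIC))
```

```text
sensor [0.566  0.0467 0.1659] [-0.009  0.011 -1.   ] [-0.83  0.01 -0.97] 0.0029
sensor [0.566  0.0466 0.1659] [-0.009  0.011 -1.   ] [-1.11  0.6  -1.13] 0.0011
sensor [0.566  0.0466 0.1659] [-0.009  0.011 -1.   ] [-0.21 -0.61 -1.37] 0.0012
sensor [0.566  0.0466 0.1659] [-0.009  0.011 -1.   ] [ 0.22  0.04 -0.93] 0.0021
```

View pics/sez.png

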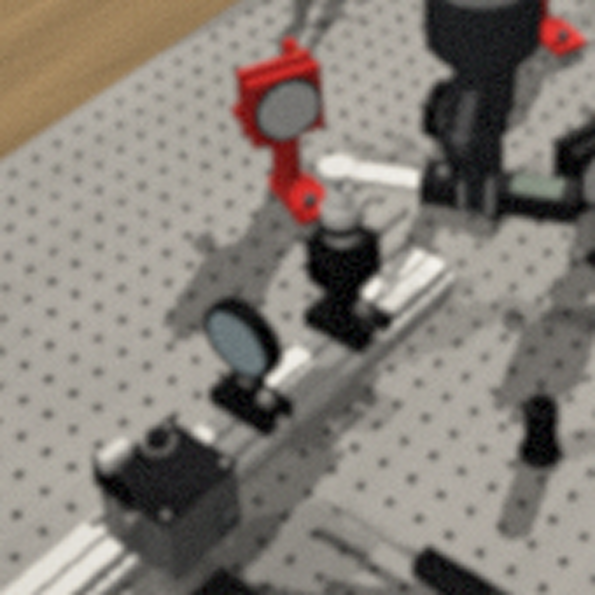

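View pics/we.png

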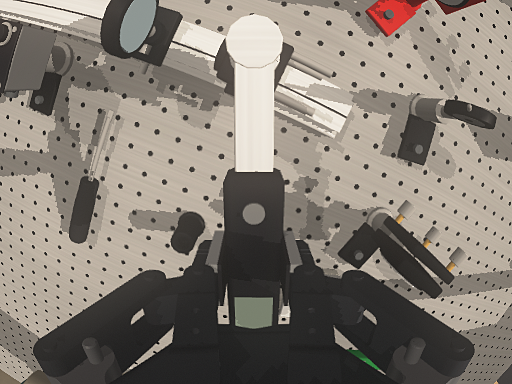

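The pictures show the wand head centred over the objective and clear of it. The lever is up with its knob at about (131,290), the button is out, and the bystanders have not moved.

```bash
python3 -c "
from rig import manip
print(manip.sign_off(), manip.get_state()['clock'])"
```

```text
the job is handed in; nothing more can be done
the job is handed in; nothing more can be done
```

The job is handed in, at about 18 s on the robot's clock. The sign-off reports no verdict, so what follows is from my own checks.

- **Shutter:** I pressed the test button (about 4.3 N) and backed off. The wrist camera showed the lever had dropped on its own. I then pinched the knob, lifted it over the top and released it. The last pictures show the lever on its upper stop and the button out.
- **Wand:** I gripped it across the handle and carried it over the optics. The force readings gave no sign of touching anything, and the bystanders look unmoved.
- **Final pose:** The sensor is at about (0.566, 0.0466, 0.166) m. I measured the objective's front at (0.566, 0.0466, 0.155) m, so it sits about 11 mm above and within about 1 mm of the axis. Tool tilt is about 0.014 rad, and the arm was still.

**Disagreements:** The cameras differed by 1–3 mm. At 40 mm above the objective, the scene and side cameras put the wand head about 2.6 mm lower than the tool pose did. The true clearance may therefore be 8–11 mm, still inside the allowed 4–16 mm.

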